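# Gauge three bushings and fit the one in size on the roller shaft

## Robot

A 6-joint arm with a two-finger parallel gripper is mounted at the origin on a cart in front of the work surface, level with it; the furniture and walls round the work are solid. World frame = base frame: x ahead of the robot, y to its left, z up, the work surface at z = 0. Lengths are in m, angles in rad, forces in N, time in s.
With the tool pointing down it reaches from about 0.25 to 0.775 m from the base axis. Payload 4 kg.
Tool frame: the origin (TCP) lies on the centre line of the jaws, within the pads' length; the fingertips stand 14 mm ahead of it and the grasp point (between the pads) lies 5 mm behind it (robot.tcp_to_tips is the distance from the TCP to the fingertips, in m); z points along the fingers, y is the line along which they close (so a half turn about z gives the same grasp; the last joint's range is limited). The gripper opens to 94 mm and grips with 3 to 60 N. Pads are 16 mm wide; open, the fingers measure 119 mm over their backs; the gripper's body (75 mm by 177 mm) begins 78 mm behind the grasp point.
Start: joints at [-1.347, 0.087, 1.371, -0, 1.684, -0.103], TCP at [0.177, -0.521, 0.22] pointing down, gripper open.
Joint ranges: [-3.1, 3.1], [-0.76, 2.03], [0.27, 2.55], [-1.08, 4.22], [0.17, 2.65], [-2.57, 2.57]. Speed limits (rad/s): [2.79, 2.79, 3.14, 3.14, 3.14, 3.14].

## Interface

Orientations are given as [roll, pitch, yaw] about the fixed x, y, z axes, in that order (R = Rz(yaw) Ry(pitch) Rx(roll)).
In Python, from bench import robot gives the robot as it stands.
- The arm moves only by the tool carry_out, never from a script. Its argument "increments" is a list of rows, each a list of 3 entries, a list of its own where there are three numbers: the closure in counts, from 0 (fully open) to 255 (shut), then the shift along the tool's x, y, z in mm, then the turn about the tool's z in degrees. In form: [[fingers, [dx, dy, dz], twist], ...]. A call has 1 to 8 rows; each row shifts and turns the commanded pose from where the row before left it, along the tool's axes as they then stand; what a row does not reach is not made up. A row lasts 1/10 s, in which the tool goes at most 50 mm and 8.59 degrees, less where a joint would pass 70% of its speed; a pose out of reach is approached as far as the arm can. A call with a gripper value outside its range is refused whole. The fingers move at their own pace and stop on an object; the grip force is fixed at half the most. Time passes only in rows, so rows that do not move let the fingers close. It gives the time, the measured TCP pose, the force, the opening and the grip force at its end, in the units of the state.
- robot.get_obs(): the state, without advancing time (a new reading comes with each control period).
- robot.snapshot(name): name is "side" or "top" or "wrist"; returns the picture (384x512x3 uint8, blue, green, red); there is no depth.
- robot.get_calibration(name): a dict with "vfov" (degrees; the focal length in pixels is half the picture's height over the tangent of half this angle, whatever the lens; pixels are square), "cx", "cy" (the principal point, pixels), "k1" (the pictures are not rectified: a ray, as slopes to the right and down, at radius r is drawn at 1 + k1 r^2 times it, then the intrinsics apply), "T" (4x4, takes a point from camera to world coordinates). Camera axes: x right, y down, z forward; pixel columns grow to the right and rows downward; lengths in m; the calibration is good to about 2 mm. A picture is of the moment at which its call begins: read the wrist's pose just before it. get_calibration takes no time and is no camera call; for the wrist camera it gives the pose at the moment of the call.
- robot.close_job(): hands the job in; it is judged then, once.
The state is a dict: "time": time; "joint_positions": joint angles; "qvel": joint speeds; "joint_torque": joint torques, N m; "tool_pos": TCP position; "ee_rot": TCP orientation; "wrist_force": force on the tool from outside, world axes, zero at the start; "wrist_torque": the same for the moment, N m; "width": finger opening in m; "finger_force": force on a finger pad.
Only numpy, scipy, OpenCV 4.12 (cv2) and the standard library are available. Lean on these libraries where they do the work, as an engineer would, in place of code of your own. Each camera call takes 0.05 s, during which the arm holds its last target. There are 200 camera calls.

## Task

Find the bushing for the roller bracket: take the stepped plug gauge from its wooden stand and try it upright in each of the three brass bushings in the rack, from left (as the robot sees it) to right, letting it down into the bore until it comes to a stop and resting it there a moment, with light pressure and never forcing it. The bushing in size takes the thin go step but stops the thicker no-go step at its mouth. Hang the gauge back in its stand, slide that bushing on to the bracket's stub shaft right down to the shoulder, and leave the other two in their pockets and the things lying about alone.

Things in the scene. Friction and masses are not known exactly. Their poses are not given: they have to be found in the camera images.
- gauge: stepped plug gauge, 94 mm long, 140 g, hanging upright in the stand, handle up. Origin: centre of the tip (lower end); z runs up the gauge. Steel go step 12 mm in diameter from the tip (chamfered 1 mm) to z = 14 mm, no-go step 14.5 mm in diameter from z = 14 to 28 mm, round collar 26 mm in diameter from z = 28 to 34 mm, hexagonal handle above
- gauge_grip (a point): point on the gauge's axis 66 mm above its tip, in the hexagonal aluminium handle (20 mm across flats, z = 36 to 92 mm): grip it across two flats. The flats face along x of the gauge and every 60 degrees from it
- gauge_step (a point): point on the gauge's axis 14 mm above its tip, where the no-go step begins. Let down lightly into a bore, the gauge stops with its tip about 5 mm below the bushing's top face if the bore is undersize, 17 mm if in size (the no-go step seats in the countersink), 28 mm if oversize (collar on the top face). Over 30 N between gauge and bushing counts as forcing
- bush_a: round brass bushing, 34 mm in diameter, 32 mm high, 160 g, standing upright in a pocket of the rack with about 2 mm of play. Its bore runs right through, with a countersunk mouth 18 mm wide. Of the three, one bore is undersize (10.5 mm), one in size (13 mm), one oversize (15.5 mm); which is which the gauge must tell. Origin: centre of its underside; z up, top face at z = 32 mm
- bush_b: round brass bushing, 34 mm in diameter, 32 mm high, 160 g, standing upright in a pocket of the rack with about 2 mm of play. Its bore runs right through, with a countersunk mouth 18 mm wide. Of the three, one bore is undersize (10.5 mm), one in size (13 mm), one oversize (15.5 mm); which is which the gauge must tell. Origin: centre of its underside; z up, top face at z = 32 mm
- bush_c: round brass bushing, 34 mm in diameter, 32 mm high, 160 g, standing upright in a pocket of the rack with about 2 mm of play. Its bore runs right through, with a countersunk mouth 18 mm wide. Of the three, one bore is undersize (10.5 mm), one in size (13 mm), one oversize (15.5 mm); which is which the gauge must tell. Origin: centre of its underside; z up, top face at z = 32 mm
- rack: fixed grey plastic rack, 84 x 244 x 18 mm, long side along its y, with three round pockets 38 mm in diameter and 8 mm deep, 75 mm apart along its y. Origin: centre of its underside
- nest_1 (a point): centre of the floor of the rack's left pocket (8 mm below the rack's top face); the left one as the robot sees it, tried first
- nest_2 (a point): centre of the floor of the rack's middle pocket
- nest_3 (a point): centre of the floor of the rack's right pocket, tried last
- stand: fixed wooden gauge stand, 70 x 70 mm plinth with a 60 x 60 mm block, 45 mm high in all, with one upright hole in its middle. Origin: centre of its underside
- stand_hole (a point): centre of the mouth of the stand's hole, level with its top face; the hole is 17.5 mm in diameter and 34 mm deep. With the gauge home its collar rests on the top face, so its tip is 28 mm below this point
- bracket: fixed roller bracket: grey base plate 84 x 84 x 8 mm with four screws, a round boss 34 mm in diameter on it up to z = 14 mm, and an upright steel stub shaft in its middle, up to z = 58.5 mm. Origin: centre of its underside
- shoulder (a point): point on the stub shaft's axis at the height of its shoulder (z = 30 mm). Below it, down to the boss, the shaft is 14.5 mm in diameter; above it 12 mm. The bushing in size slides on over the thin part and sits with its underside on this shoulder
- shaft_end (a point): centre of the stub shaft's upper end, 28.5 mm above the shoulder; the rim of the end is chamfered 2 mm
- calliper: steel vernier calliper, about 70 x 223 x 10 mm, lying flat; a bystander, to be left alone. Origin: centre of its underside
- tweezers: fine steel tweezers, 14 x 128 x 9 mm, lying flat; a bystander, to be left alone. Origin: centre of its underside
- box_cutter: red snap-off knife, 27 x 123 x 17 mm, lying flat; a bystander, to be left alone. Origin: centre of its underside
Things that resemble listed ones, but are neither listed nor needed, are in the scene too. Leave any green, turquoise or white look-alike of the bush_c alone.

How it is judged:
On the way, in this order (a step that is already met when the one before it is completed fails the run):
1. the gauge has come to its stop, under light pressure, in the bushing in the left pocket (linear speed of gauge below 0.01 m/s and ((horizontal distance between bush_a and nest_1 below 0.006 m and horizontal distance between gauge and bush_a below 0.004 m and z of gauge in the frame of bush_a below 0.029 m and contact force between gauge and bush_a above 1 N) or (horizontal distance between bush_b and nest_1 below 0.006 m and horizontal distance between gauge and bush_b below 0.004 m and z of gauge in the frame of bush_b below 0.029 m and contact force between gauge and bush_b above 1 N) or (horizontal distance between bush_c and nest_1 below 0.006 m and horizontal distance between gauge and bush_c below 0.004 m and z of gauge in the frame of bush_c below 0.029 m and contact force between gauge and bush_c above 1 N))), for 0.15 s.
2. the gauge has come to its stop, under light pressure, in the bushing in the middle pocket (linear speed of gauge below 0.01 m/s and ((horizontal distance between bush_a and nest_2 below 0.006 m and horizontal distance between gauge and bush_a below 0.004 m and z of gauge in the frame of bush_a below 0.029 m and contact force between gauge and bush_a above 1 N) or (horizontal distance between bush_b and nest_2 below 0.006 m and horizontal distance between gauge and bush_b below 0.004 m and z of gauge in the frame of bush_b below 0.029 m and contact force between gauge and bush_b above 1 N) or (horizontal distance between bush_c and nest_2 below 0.006 m and horizontal distance between gauge and bush_c below 0.004 m and z of gauge in the frame of bush_c below 0.029 m and contact force between gauge and bush_c above 1 N))), for 0.15 s.
3. the gauge has come to its stop, under light pressure, in the bushing in the right pocket (linear speed of gauge below 0.01 m/s and ((horizontal distance between bush_a and nest_3 below 0.006 m and horizontal distance between gauge and bush_a below 0.004 m and z of gauge in the frame of bush_a below 0.029 m and contact force between gauge and bush_a above 1 N) or (horizontal distance between bush_b and nest_3 below 0.006 m and horizontal distance between gauge and bush_b below 0.004 m and z of gauge in the frame of bush_b below 0.029 m and contact force between gauge and bush_b above 1 N) or (horizontal distance between bush_c and nest_3 below 0.006 m and horizontal distance between gauge and bush_c below 0.004 m and z of gauge in the frame of bush_c below 0.029 m and contact force between gauge and bush_c above 1 N))), for 0.15 s.
At the end, for the whole second after the job is handed in: the bushing in size sits upright on the stub shaft, its underside within 3 mm of the shoulder; the gauge hangs upright in the stand, its collar within 3 mm of the top face; both at rest; the other two bushings stand upright in their own pockets, within 10 mm of where they were (((horizontal distance between bush_a and shoulder below 0.003 m and z of bush_a in the frame of shoulder between -0.003 and 0.003 m and angle between bush_a's own z axis and vertical below 0.08 rad and linear speed of bush_a below 0.02 m/s and distance of each of bush_b, bush_c from where it was at the start of the episode below 0.01 m and angle between each of bush_b, bush_c's own z axis and vertical below 0.15 rad) or (horizontal distance between bush_b and shoulder below 0.003 m and z of bush_b in the frame of shoulder between -0.003 and 0.003 m and angle between bush_b's own z axis and vertical below 0.08 rad and linear speed of bush_b below 0.02 m/s and distance of each of bush_a, bush_c from where it was at the start of the episode below 0.01 m and angle between each of bush_a, bush_c's own z axis and vertical below 0.15 rad) or (horizontal distance between bush_c and shoulder below 0.003 m and z of bush_c in the frame of shoulder between -0.003 and 0.003 m and angle between bush_c's own z axis and vertical below 0.08 rad and linear speed of bush_c below 0.02 m/s and distance of each of bush_a, bush_b from where it was at the start of the episode below 0.01 m and angle between each of bush_a, bush_b's own z axis and vertical below 0.15 rad)) and horizontal distance between gauge and stand_hole below 0.005 m and z of gauge in the frame of stand_hole below -0.025 m and angle between gauge's own z axis and vertical below 0.1 rad and linear speed of gauge below 0.02 m/s); the robot touches nothing.
It fails at once if the gauge is forced: more than 30 N between it and a bushing (contact force between gauge and bush_a above 30 N or contact force between gauge and bush_b above 30 N or contact force between gauge and bush_c above 30 N).
It fails at once if a bystander (calliper, tweezers or knife) is shifted by more than 20 mm (distance of any of calliper, tweezers, box_cutter from where it was at the start of the episode above 0.02 m).
It also fails if it takes over 72 s, if anything falls off the work surface, if the arm or the gripper's body presses on something with over 40 N, if the wrist force passes 120 N, or if a joint passes its speed limit or range.

## Working session

There is one attempt and no reset: what is moved stays moved. The work goes in short steps, Python scripts to look and compute and a tool call to move; the robot and the scene stay as the last step left them, time stands still between calls to the robot, and variables do not carry over. Pictures are saved under pics/ and viewed, at most 10 in all, crops included, and the job is handed in when it is done.

Besides the shell and the picture viewer there is one more tool, called after ">>>" as name([rows], argument=value, ...), one row to a line, values as JSON. carry_out: Moves the arm, as the interface text tells. Its arguments: {"type":"object","properties":{"increments":{"type":"array","items":{"type":"array"}}},"required":["increments"]}

```bash
mkdir -p pics; ls
python3 - <<'E'
from bench import robot
import cv2,numpy as np
o=robot.get_obs();print(o)
for n in("top","side"):
    c=robot.get_calibration(n);print(n,c)
    cv2.imwrite(f"pics/{n}0.png",robot.snapshot(n))
print(robot.get_calibration("wrist"))
E
```

```text
pics
{'time': 0.0, 'joint_positions': array([-1.34712995e+00,  8.79232559e-02,  1.37226387e+00,  7.39862174e-06,
        1.68361461e+00, -1.03095939e-01]), 'qvel': array([ 1.10198100e-03,  8.80567524e-04, -2.03875166e-04,  6.53778857e-05,
       -1.37695126e-04,  1.64910870e-03]), 'joint_torque': array([ 1.91245549e-04, -3.40182495e+01, -3.02426648e+01,  7.15757394e-02,
        3.31172347e-02, -1.66335117e-04]), 'tool_pos': array([ 0.17641947, -0.52037566,  0.21831664]), 'ee_rot': array([-3.13939606e+00, -2.34658116e-04,  3.26762884e-01]), 'wrist_force': array([ 0.26730265, -0.39301167, -0.23396324]), 'wrist_torque': array([0.00484305, 0.02277958, 0.01710299]), 'finger_force': 0.0, 'width': 0.0940773394429074}
top {'vfov': 56.16361335031344, 'cx': 263.48347666392493, 'cy': 184.3872689589824, 'k1': -0.07030849927525548, 'T': array([[ 0.01791904, -0.99815536,  0.05800676,  0.45624757],
       [-0.99971471, -0.01880299, -0.01472892,  0.15822235],
       [ 0.01579245, -0.05772628, -0.99820753,  0.9178999 ],
       [ 0.        ,  0.        ,  0.        ,  1.        ]])}
side {'vfov': 53.53918543180159, 'cx': 255.6924873154526, 'cy': 190.8732544700376, 'k1': -0.0410632868243363, 'T': array([[-0.82005875, -0.23448698,  0.52203401,  0.10069721],
       [-0.57196795,  0.36591831, -0.73413654,  0.77967642],
       [-0.01887634, -0.90062181, -0.43419355,  0.44289679],
       [ 0.        ,  0.        ,  0.        ,  1.        ]])}
{'vfov': 71.72456930622944, 'cx': 254.2468761584048, 'cy': 192.55288229741066, 'k1': -0.015739564586852398, 'T': array([[ 3.21008616e-01, -9.10598741e-01, -2.60314043e-01,
         2.52269351e-01],
       [-9.47076018e-01, -3.08846506e-01, -8.75262885e-02,
        -4.93775149e-01],
       [-6.95754519e-04,  2.74633880e-01, -9.61548620e-01,
         3.83995778e-01],
       [ 0.00000000e+00,  0.00000000e+00,  0.00000000e+00,
         1.00000000e+00]])}
```

View pics/top0.png

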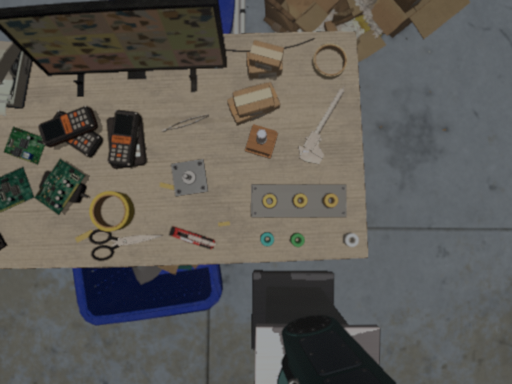

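View pics/side0.png

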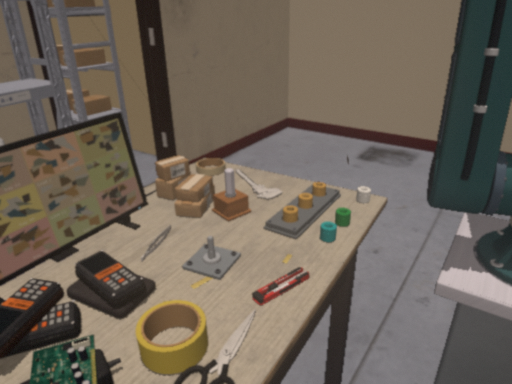

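The top view shows the rack's brass bushings at about (269,200), (300,200) and (331,200). The stand with the gauge is at (262,140), the bracket at (189,177) and the calliper at (320,130). In the side view the bushings are at about (290,212), (305,199) and (319,187), and the gauge handle is at (229,183).

```bash
cat > h.py <<'E'
import cv2,numpy as np
from scipy.optimize import brentq
def ray(c,u,v,h=384):
    f=h/2/np.tan(np.radians(c["vfov"]/2))
    x=np.array([(u-c["cx"])/f,(v-c["cy"])/f]);rd=np.hypot(*x)
    r=brentq(lambda r:r*(1+c["k1"]*r*r)-rd,0,2) if rd>0 else 0
    x=x*(r/rd if rd>0 else 1)
    T=c["T"];d=T[:3,:3]@np.array([x[0],x[1],1]);return T[:3,3],d
def onz(c,u,v,z):
    o,d=ray(c,u,v);return (o+d*(z-o[2])/d[2])
def proj(c,p,h=384):
    f=h/2/np.tan(np.radians(c["vfov"]/2));T=c["T"]
    q=T[:3,:3].T@(np.array(p)-T[:3,3]);x=q[:2]/q[2];x=x*(1+c["k1"]*(x@x))
    return x*f+[c["cx"],c["cy"]]
def tri(c1,p1,c2,p2):
    o1,d1=ray(c1,*p1);o2,d2=ray(c2,*p2)
    s=np.linalg.lstsq(np.c_[d1,-d2],o2-o1,rcond=None)[0]
    a=o1+s[0]*d1;b=o2+s[1]*d2;return (a+b)/2,np.linalg.norm(a-b)
def blobs(m,amin):
    n,l,s,ce=cv2.connectedComponentsWithStats(m.astype(np.uint8))
    return [(s[i],ce[i]) for i in range(1,n) if s[i][4]>=amin]
E
python3 - <<'E'
from bench import robot
from h import *
ct,cs=robot.get_calibration("top"),robot.get_calibration("side")
im=cv2.imread("pics/top0.png");hsv=cv2.cvtColor(im,cv2.COLOR_BGR2HSV)
H,S,V=cv2.split(hsv)
m=(H>18)&(H<32)&(S>130);m[:, :245]=0;m[:180]=0;m[215:]=0
for s,ce in blobs(m,15):
    print("brass",s,ce,onz(ct,*ce,.042).round(4))
# stand block
m=(H>4)&(H<16)&(S>110);m[:,:235]=0;m[:120]=0;m[165:]=0;m[:,290:]=0
for s,ce in blobs(m,30):print("stand",s,ce,onz(ct,*ce,.045).round(4))
k=(S<45)&(V>40)
for nm,(x0,y0,x1,y1),z in(("rack",(240,175,360,225),.018),("brk",(160,150,220,205),.008)):
    # grey vs wood
    mm=np.zeros_like(k);mm[y0:y1,x0:x1]=k[y0:y1,x0:x1]
    mm=cv2.morphologyEx(mm.astype(np.uint8),cv2.MORPH_CLOSE,np.ones((3,3)))
    cn=max(cv2.findContours(mm,0,2)[0],key=cv2.contourArea);r=cv2.minAreaRect(cn)
    P=np.array([onz(ct,*q,z)[:2] for q in cv2.boxPoints(r)]);print(nm,r,P.round(4).tolist(),P.mean(0).round(4),np.linalg.norm(np.diff(P,axis=0),axis=1))
big=cv2.resize(im[115:225,160:360],None,fx=4,fy=4,interpolation=cv2.INTER_CUBIC)
cv2.imwrite("pics/topc.png",big[:, :800])
E
```

```text
stand [245 125  32  33 561] [261.08199643 142.29055258] [0.6101 0.1531 0.045 ]
rack ((299.0, 200.5), (33.0, 96.0), 90.0) [[0.5089, 0.1762], [0.5135, -0.0658], [0.4304, -0.0663], [0.4265, 0.1746]] [0.4699 0.0547] [0.24210782 0.08305632 0.24096393]
brk ((188.93997192382812, 177.07997131347656), (34.082550048828125, 34.082550048828125), 81.8698959350586) [[0.5601, 0.3845], [0.574, 0.2988], [0.4884, 0.2842], [0.4746, 0.3694]] [0.5242 0.3342] [0.08681128 0.08682251 0.0863001 ]
```

View pics/topc.png

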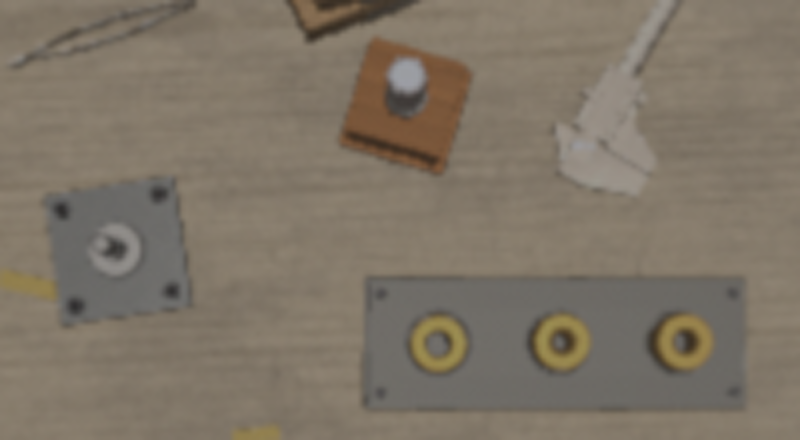

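The crop shows the gauge's top at about px (261.7,133.3). The bushing faces are at px (269.5,200.5), (300.2,200.5) and (330.8,200.5), and the bracket centre is at about (189,177).

Run:
```python
from bench import robot
from h import *
ct,cs=robot.get_calibration("top"),robot.get_calibration("side")
print("gauge top",onz(ct,261.6,132.8,.111))
for u in(269.4,300.1,330.7):print("bush",onz(ct,u,200.3,.042))
im=cv2.imread("pics/side0.png");hsv=cv2.cvtColor(im,cv2.COLOR_BGR2HSV);H,S,V=cv2.split(hsv)
print(im[183,229],im[173,229],hsv[212,290],hsv[200,300-0])
m=(H>12)&(H<30)&(S>120);m[:,:278]=0;m[:175]=0;m[225:]=0;m[:,330:]=0
for s,ce in blobs(m,15):print(s,ce)
m=(S<50)&(V>100);m[:,:218]=0;m[:,242:]=0;m[:160]=0;m[205:]=0
for s,ce in blobs(m,15):print("g",s,ce)
for p in[(.6075,.155,.111),(.61,.153,.045),(.47,.13,.042),(.47,.055,.042),(.47,-.02,.042),(.524,.334,.0585)]:print(p,proj(ct,p),proj(cs,p))
```

```text
gauge top [0.62024372 0.1526886  0.111     ]
bush [0.46864124 0.13020792 0.042     ]
bush [0.46997189 0.05532853 0.042     ]
bush [ 0.47126669 -0.01978478  0.042     ]
[122 124 134] [127 129 138] [ 17 147 166] [ 17 131 109]
[313 182  13  14 140] [318.85714286 188.51428571]
[299 193  13  15 172] [305.20930233 200.10465116]
[283 206  15  16 195] [290.02564103 213.38461538]
g [224 160  18   6  77] [234.12987013 161.87012987]
g [224 168  18  29 315] [230.45079365 180.39047619]
(0.6075, 0.155, 0.111) [260.47683665 138.33176769] [232.8578065 169.5927313]
(0.61, 0.153, 0.045) [261.11107024 142.33149139] [233.79721743 194.94555591]
(0.47, 0.13, 0.042) [269.49492491 199.74290457] [290.09841663 207.43392727]
(0.47, 0.055, 0.042) [300.2344483  200.29082701] [306.13121508 194.8028239 ]
(0.47, -0.02, 0.042) [330.78304774 200.81968194] [320.29206763 183.63786447]
(0.524, 0.334, 0.0585) [184.97644726 175.48718416] [210.52163624 235.45475046]
```

>>> carry_out([
  [0, [20, -17, 0], 0],
  [0, [36, -30, 0], 0],
  [0, [36, -30, 0], 0],
  [0, [36, -30, 0], 0],
  [0, [36, -30, 0], 0],
  [0, [36, -30, 0], 0],
  [0, [36, -30, 0], 0],
  [0, [36, -30, 0], 0],
])

```text
time: 0.9
tool_pos: [0.3617, -0.2167, 0.2191]
ee_rot: [-3.141, 0.0, 0.326]
wrist_force: [0.1, 0.2, -0.7]
width: 0.0941
finger_force: 0.0
```

>>> carry_out([
  [0, [36, -30, 0], 0],
  [0, [36, -30, 0], 0],
  [0, [36, -30, 0], 0],
  [0, [36, -30, 0], 0],
  [0, [36, -30, 0], 0],
  [0, [36, -30, 0], 0],
  [0, [36, -30, 0], 0],
  [0, [20, -17, 0], 0],
])

```text
time: 1.7
tool_pos: [0.5467, 0.0868, 0.2183]
ee_rot: [-3.141, 0.001, 0.33]
wrist_force: [-0.3, 0.0, -0.5]
width: 0.0937
finger_force: 0.0
```

>>> carry_out([
  [0, [0, 0, 0], -8],
  [0, [0, 0, 0], -8],
  [0, [0, 0, 0], -8],
  [0, [0, 0, 0], -8],
  [0, [0, 0, 0], -8],
  [0, [0, 0, 0], -8],
  [0, [0, 0, 0], -8],
  [0, [0, 0, 0], -8],
])

```text
time: 2.5
tool_pos: [0.5457, 0.0837, 0.2187]
ee_rot: [-3.14, 0.0, 1.45]
wrist_force: [-0.3, -0.6, -0.8]
width: 0.0942
finger_force: 0.0
```

>>> carry_out([
  [0, [0, 0, 0], -7.3],
  [0, [0, 0, 0], 0],
])

```text
time: 2.7
tool_pos: [0.5457, 0.0837, 0.2188]
ee_rot: [-3.14, 0.0, 1.571]
wrist_force: [0.1, -0.1, 1.0]
width: 0.0938
finger_force: 0.0
```

Run:
```python
from bench import robot
from h import *
import pickle
o=robot.get_obs();print(o["time"],o["tool_pos"],o["ee_rot"],o["joint_positions"])
c=robot.get_calibration("wrist");im=robot.snapshot("wrist");cv2.imwrite("pics/w1.png",im);pickle.dump(c,open("w1.pkl","wb"))
for p in[(.62,.153,.111),(.47,.13,.042),(.47,.055,.042),(.47,-.02,.042),(.524,.334,.0585)]:print(p,proj(c,p))
```

```text
2.7 [0.54573096 0.08366064 0.21879638] [-3.14033969e+00  1.86644914e-04  1.57091767e+00] [ 4.94953600e-02  9.30170631e-02  1.36581756e+00 -1.25381518e-04
  1.68401868e+00  4.93600504e-02]
(0.62, 0.153, 0.111) [328.46166248 129.00051944]
(0.47, 0.13, 0.042) [195.12023642 144.92926756]
(0.47, 0.055, 0.042) [198.49290118 200.86520466]
(0.47, -0.02, 0.042) [201.56312901 250.68067442]
(0.524, 0.334, 0.0585) [233.14728446 -55.37067403]
```

View pics/w1.png

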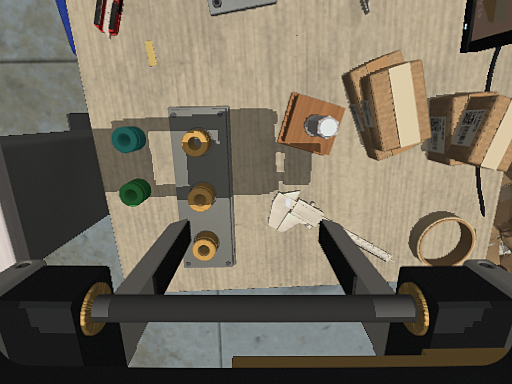

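The wrist view (up = +y, right = +x) shows the gauge's top at about (328,127) and the bushing faces at about (194,140), (201,193) and (205,243). Next I move over the gauge for a close look.

>>> carry_out([
  [130, [20, 22, 0], 0],
  [130, [30, 31, 0], 0],
  [130, [19, 22, 0], 0],
  [130, [0, 0, 0], 0],
  [130, [0, 0, 0], 0],
])

```text
time: 3.25
tool_pos: [0.6208, 0.1528, 0.2184]
ee_rot: [-3.14, 0.001, 1.57]
wrist_force: [0.0, -0.2, -0.3]
width: 0.0577
finger_force: 0.0
```

```bash
cat >> h.py <<'E'
import pickle
def shot(robot,name):
    o=robot.get_obs();c=robot.get_calibration("wrist");im=robot.snapshot("wrist")
    cv2.imwrite(f"pics/{name}.png",im);pickle.dump(c,open(name+".pkl","wb"))
    print("t",o["time"],"tcp",o["tool_pos"].round(4),"rot",o["ee_rot"].round(4),"F",o["wrist_force"].round(2),"w",round(o["width"],4))
    return c,im
E
python3 - <<'E'
from bench import robot
from h import *
c,im=shot(robot,"w2")
print([proj(c,p).round(1) for p in[(.62,.153,.111),(.62,.153,.045)]])
p=proj(c,(.62,.153,.08)).astype(int)
x0=max(p[0]-75,0);y0=max(p[1]-75,0)
print(x0,y0)
cv2.imwrite("pics/w2c.png",cv2.resize(im[y0:y0+150,x0:x0+150],(600,600),interpolation=cv2.INTER_CUBIC))
E
```

```text
t 3.25 tcp [0.6208 0.1528 0.2184] rot [-3.1396e+00  8.0000e-04  1.5702e+00] F [ 0.   -0.16 -0.33] w 0.0577
[array([253.8, 195. ]), array([253.9, 180.6])]
178 112
```

View pics/w2c.png

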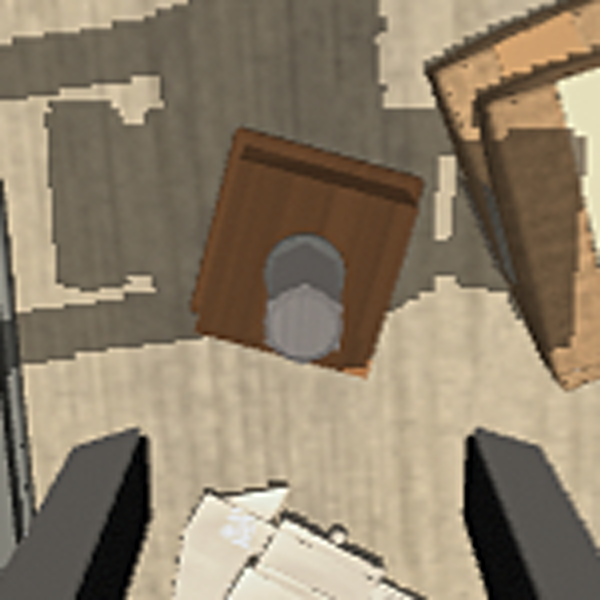

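The close-up shows the handle's top at crop (304,322), which is px (254,192.5). Its flats look roughly left and right.

Run:
```python
from h import *
c=pickle.load(open("w2.pkl","rb"));im=cv2.imread("pics/w2.png")
print(im[193,254],im[180,254],im[193,268])
hsv=cv2.cvtColor(im,cv2.COLOR_BGR2HSV)
m=(hsv[...,1]<40)&(hsv[...,2]>118)
k=np.zeros_like(m);k[178:206,240:270]=m[178:206,240:270]
b=max(cv2.findContours(k.astype(np.uint8),0,cv2.CHAIN_APPROX_NONE)[0],key=cv2.contourArea)
P=np.array([onz(c,*q,.111)[:2] for q in b[:,0].astype(float)])*1000
print(cv2.boundingRect(b),cv2.minEnclosingCircle(P.astype(np.float32)),((P.max(0)+P.min(0))/2))
for a in range(0,180,10):
    d=P@[np.cos(np.radians(a)),np.sin(np.radians(a))];print(a,round(d.max()-d.min(),1),end="; ")
# stand block top quad, z=.045
w=((hsv[...,0]<14)&(hsv[...,1]>110)).astype(np.uint8);w[:130]=0;w[215:]=0;w[:,:220]=0;w[:,288:]=0
cn=max(cv2.findContours(w,0,2)[0],key=cv2.contourArea);r=cv2.minAreaRect(cn);print(r)
print(np.array([onz(c,*q,.045)[:2] for q in cv2.boxPoints(r)]).round(4),[onz(c,*r[0],z).round(4) for z in(.045,.02)])
for q in[(178+570/4,112+385/4),(178+430/4,112+65/4)]:print("box corner",onz(c,*q,.0),onz(c,*q,.06))
```

```text
[126 131 137] [85 88 92] [41 65 94]
(245, 183, 18, 19) ((619.3282470703125, 155.8278045654297), 10.603289604187012) [619.62925377 156.25501144]
0 18.2; 10 19.7; 20 20.5; 30 20.8; 40 20.4; 50 20.1; 60 20.3; 70 20.7; 80 20.6; 90 20.0; 100 19.3; 110 19.2; 120 19.1; 130 19.9; 140 20.0; 150 19.8; 160 19.5; 170 19.0; ((253.5081329345703, 175.0422821044922), (48.91857147216797, 52.192649841308594), 15.64224624633789)
[[0.5787 0.1353]
 [0.5987 0.2013]
 [0.6586 0.1846]
 [0.6417 0.1167]] [array([0.6194, 0.1604, 0.045 ]), array([0.6193, 0.155 , 0.02  ])]
box corner [7.21826765e-01 9.86244290e-02 5.55111512e-17] [0.70602249 0.11986428 0.06      ]
box corner [0.66439527 0.21787975 0.        ] [0.65756676 0.22048161 0.06      ]
```

>>> carry_out([
  [130, [2.5, -1.2, 20], 0],
  [130, [0, 0, 30], 0],
  [130, [0, 0, 30], 0],
  [130, [0, 0, 30], 0],
  [130, [0, 0, 20], 0],
  [130, [0, 0, 10], 0],
  [130, [0, 0, 0], 0],
])

```text
time: 4.0
tool_pos: [0.6184, 0.1543, 0.0783]
ee_rot: [-3.139, 0.001, 1.57]
wrist_force: [-0.7, 0.2, 0.1]
width: 0.0458
finger_force: 0.0
```

>>> carry_out([
  [190, [0, 0, 0], 0],
  [215, [0, 0, 0], 0],
  [235, [0, 0, 0], 0],
  [255, [0, 0, 0], 0],
  [255, [0, 0, 0], 0],
  [255, [0, 0, 0], 0],
])

```text
time: 4.6
tool_pos: [0.6204, 0.1553, 0.0806]
ee_rot: [3.14, -0.0, 1.571]
wrist_force: [-0.6, -0.5, 3.6]
width: 0.0195
finger_force: 30.0
```

>>> carry_out([
  [255, [0, 0, -5], 0],
  [255, [0, 0, -15], 0],
  [255, [0, 0, -25], 0],
  [255, [0, 0, -20], 0],
  [255, [0, 0, 0], 0],
  [255, [0, 0, 0], 0],
])

```text
time: 5.2
tool_pos: [0.6199, 0.1553, 0.1448]
ee_rot: [3.141, -0.0, 1.571]
wrist_force: [-0.4, -0.4, -1.3]
width: 0.02
finger_force: 30.0
```

>>> carry_out([
  [255, [-5, -30, 0], 0],
  [255, [-5, -35, 0], 0],
  [255, [-5, -35, 0], 0],
  [255, [-5, -30, 0], 0],
  [255, [0, 0, 0], 0],
  [255, [0, 0, 0], 0],
])

```text
time: 5.8
tool_pos: [0.489, 0.1351, 0.1433]
ee_rot: [-3.14, 0.0, 1.571]
wrist_force: [0.5, 0.1, -1.1]
width: 0.02
finger_force: 30.0
```

Run:
```python
from bench import robot
from h import *
c,im=shot(robot,"w3")
import numpy as np
t=robot.get_obs()["tool_pos"]
p=t-[0,0,.061]
print("tip",p,proj(c,p),proj(c,t))
for q in[(.4686,.130,.042),(.47,.055,.042)]:print(proj(c,q))
s=robot.snapshot("side");cv2.imwrite("pics/s3.png",s);cs=robot.get_calibration("side");print(proj(cs,p),proj(cs,t))
u,v=proj(cs,t).astype(int)
both=np.vstack([cv2.resize(im[60:360,100:400],(560,560),interpolation=cv2.INTER_CUBIC)])
side=cv2.resize(s[v-60:v+100,u-30:u+38],(238,560),interpolation=cv2.INTER_CUBIC)
print("side crop",u-30,v-60,3.5)
cv2.imwrite("pics/c3.png",np.hstack([both,side]))
```

```text
t 5.8 tcp [0.489  0.1351 0.1433] rot [-3.1402e+00  3.0000e-04  1.5713e+00] F [ 0.5   0.05 -1.13] w 0.02
tip [0.48984981 0.13511905 0.08266281] [255.44545049 210.02871398] [255.8194868  240.40092616]
[235.14914645 201.48979391]
[237.68840239 264.34511806]
[281.43602469 189.65229692] [281.73268967 163.6895942 ]
side crop 251 103 3.5
```

View pics/c3.png

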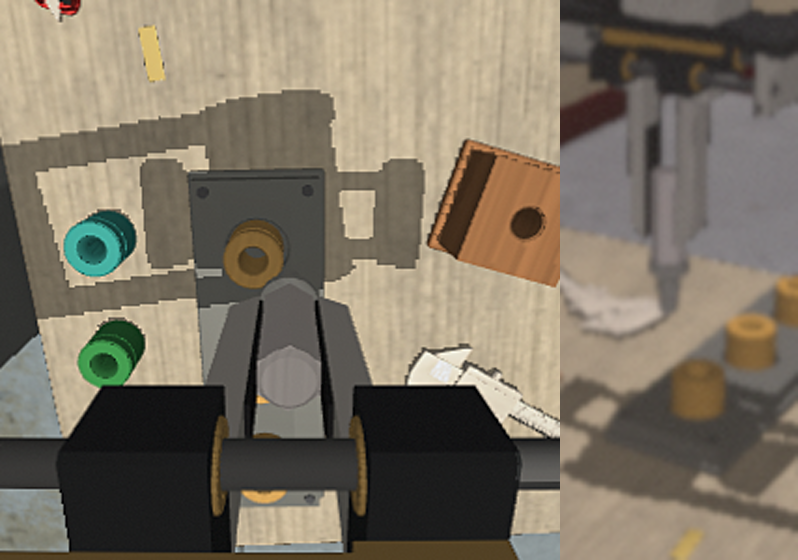

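The composite shows the left bushing's face at px (235.5,198.7), the now-empty stand hole at px (383,179) and the held gauge's top at px (254.8,261.4). In the side view the gauge hangs vertically.

Run:
```python
from h import *
c=pickle.load(open("w3.pkl","rb"));im=cv2.imread("pics/w3.png");hsv=cv2.cvtColor(im,cv2.COLOR_BGR2HSV);H,S,V=cv2.split(hsv)
print(onz(c,382.9,178.9,.045),"stand hole")
tip=.1433-.061
print("gauge top in hand",onz(c,254.8,261.4,tip+.094))
m=((H<28)&(H>8)&(S>110)).astype(np.uint8);k=np.zeros_like(m);k[185:226,212:258]=m[185:226,212:258]
cn=max(cv2.findContours(k,0,1)[0],key=cv2.contourArea);print(cv2.boundingRect(cn))
# top face: brightest part
v=np.where(k>0,V,0);print(np.unique(v[v>0]//10*10,return_counts=True))
for th in(105,115,125):
    kk=((v>th)).astype(np.uint8);cc=max(cv2.findContours(kk,0,1)[0],key=cv2.contourArea);e=cv2.fitEllipse(cv2.convexHull(cc));print(th,e,onz(c,*e[0],.042))
print(onz(c,235.5,198.7,.042))
# bore of stand
k=(V<70).astype(np.uint8);
for s,ce in blobs((V<75)[165:192,372:395],20):print("hole",s,ce+[372,165],onz(c,*(ce+[372,165]),.045))
```

```text
[0.62027925 0.15528649 0.045     ] stand hole
gauge top in hand [0.48908978 0.13827706 0.1763    ]
(220, 185, 32, 30)
(array([ 60,  70,  80,  90, 100, 110, 120, 130], dtype=uint8), array([  7,  36, 120,  46,  43,  49, 411,  37]))
105 ((235.0785675048828, 198.73947143554688), (29.502897262573242, 30.945337295532227), 84.612060546875) [0.46858505 0.13304246 0.042     ]
115 ((234.95555114746094, 198.70240783691406), (29.20005226135254, 30.27397346496582), 99.09830474853516) [0.46845634 0.13308327 0.042     ]
125 ((240.4177703857422, 201.7605438232422), (11.334693908691406, 26.515396118164062), 20.499401092529297) [0.47415909 0.12970272 0.042     ]
[0.46902957 0.13308624 0.042     ]
hole [  2   6  17  17 202] [381.76732673 179.14356436] [0.61914688 0.15502958 0.045     ]
```

Run:
```python
from bench import robot
from h import *
c=pickle.load(open("w3.pkl","rb"));cs=robot.get_calibration("side")
e=onz(c,254.8,208.9,.1163);print("collar edge top rim",e,"axis y",e[1]-.013)
e=onz(c,254.8,208.9,.1103);print("collar edge low rim",e,"axis y",e[1]-.013)
print("side pred bush",proj(cs,(.4687,.1331,.042)),proj(cs,(.4687,.1331,.02)))
s=cv2.imread("pics/s3.png");h=cv2.cvtColor(s,cv2.COLOR_BGR2HSV);H,S,V=cv2.split(h)
m=(H>12)&(H<30)&(S>120);m[:,:278]=0;m[:175]=0;m[225:]=0;m[:,330:]=0
for a,ce in blobs(m,15):print(a,ce)
# gauge column extents by row
for r in range(150,195,4):print(r,[int(x) for x in V[r,268:298]])
```

```text
collar edge top rim [0.48919067 0.14817475 0.1163    ] axis y 0.13517474820341735
collar edge low rim [0.48920404 0.14603861 0.1103    ] axis y 0.13303860898610503
side pred bush [289.899317   208.14321547] [289.69737994 216.81045728]
[313 182  13  14 141] [318.9858156  188.61702128]
[299 193  13  15 174] [305.10344828 200.08045977]
[284 207  14  15 185] [290.14594595 214.1027027 ]
150 [128, 120, 101, 112, 118, 120, 108, 78, 50, 55, 69, 90, 108, 118, 119, 115, 110, 113, 119, 121, 123, 116, 109, 108, 113, 124, 129, 131, 129, 130]
154 [126, 127, 126, 123, 121, 119, 110, 79, 70, 93, 110, 127, 133, 134, 137, 132, 118, 115, 119, 122, 120, 112, 109, 108, 112, 124, 127, 128, 129, 127]
158 [130, 130, 128, 124, 121, 119, 111, 80, 71, 94, 111, 127, 136, 137, 133, 121, 118, 119, 119, 121, 119, 114, 110, 108, 112, 122, 127, 128, 129, 129]
162 [129, 128, 128, 124, 120, 120, 109, 79, 71, 93, 110, 129, 138, 137, 134, 121, 120, 117, 120, 122, 122, 114, 111, 110, 115, 121, 127, 127, 129, 127]
166 [129, 129, 127, 124, 121, 120, 111, 81, 71, 95, 111, 130, 136, 138, 134, 122, 118, 120, 120, 119, 119, 11
[... 425 characters left out ...]
, 122, 122, 115, 106, 99, 112, 145, 158, 160, 161, 161, 161, 163, 163, 156, 150]
182 [170, 170, 169, 167, 166, 164, 161, 160, 156, 145, 124, 108, 103, 103, 102, 101, 106, 124, 142, 154, 160, 162, 163, 162, 163, 162, 162, 162, 165, 165]
186 [165, 164, 160, 158, 157, 158, 160, 159, 160, 156, 140, 117, 104, 106, 108, 107, 117, 146, 162, 165, 165, 166, 166, 163, 165, 163, 165, 167, 169, 170]
190 [196, 196, 196, 196, 194, 193, 195, 194, 192, 192, 181, 145, 114, 106, 107, 108, 132, 156, 168, 168, 168, 168, 169, 172, 172, 174, 175, 174, 175, 175]
194 [193, 196, 197, 197, 199, 201, 201, 195, 182, 165, 148, 133, 128, 141, 160, 166, 168, 169, 168, 165, 166, 169, 172, 172, 172, 173, 175, 175, 171, 170]
```

>>> carry_out([
  [255, [-1, -10, 0], 0],
  [255, [-1, -10.5, 5], 0],
  [255, [0, 0, 15], 0],
  [255, [0, 0, 12], 0],
  [255, [0, 0, 3], 0],
  [255, [0, 0, 0], 0],
  [255, [0, 0, 0], 0],
])

```text
time: 6.6
tool_pos: [0.4697, 0.1332, 0.1098]
ee_rot: [3.141, 0.0, 1.571]
wrist_force: [0.6, 0.8, -0.8]
width: 0.0198
finger_force: 30.0
```

>>> carry_out([
  [255, [0, 0, 3], 0],
  [255, [0, 0, 3], 0],
  [255, [0, 0, 0], 0],
])

```text
time: 6.9
tool_pos: [0.4691, 0.1331, 0.1031]
ee_rot: [-3.141, 0.0, 1.571]
wrist_force: [-0.3, -0.8, -0.9]
width: 0.0199
finger_force: 30.0
```

Tip is about at the mouth; now in small steps.

>>> carry_out([
  [255, [0, 0, 1.5], 0],
  [255, [0, 0, 1.5], 0],
  [255, [0, 0, 0], 0],
])

```text
time: 7.2
tool_pos: [0.4691, 0.1331, 0.1002]
ee_rot: [-3.141, 0.0, 1.571]
wrist_force: [-0.2, -0.5, -1.1]
width: 0.0197
finger_force: 30.0
```

>>> carry_out([
  [255, [0, 0, 1.5], 0],
  [255, [0, 0, 1.5], 0],
  [255, [0, 0, 0], 0],
])

```text
time: 7.5
tool_pos: [0.4691, 0.1331, 0.0972]
ee_rot: [-3.141, 0.0, 1.571]
wrist_force: [-0.5, -0.6, -0.6]
width: 0.0196
finger_force: 30.0
```

>>> carry_out([
  [255, [0, 0, 1.5], 0],
  [255, [0, 0, 1], 0],
  [255, [0, 0, 0], 0],
])

```text
time: 7.8
tool_pos: [0.4692, 0.1331, 0.0947]
ee_rot: [-3.141, 0.0, 1.571]
wrist_force: [0.2, 0.2, -0.6]
width: 0.02
finger_force: 30.0
```

>>> carry_out([
  [255, [0, 0, 1.5], 0],
  [255, [0, 0, 1], 0],
  [255, [0, 0, 0], 0],
])

```text
time: 8.1
tool_pos: [0.4692, 0.1331, 0.0922]
ee_rot: [-3.141, 0.0, 1.571]
wrist_force: [0.0, 0.0, -1.3]
width: 0.0198
finger_force: 30.0
```

>>> carry_out([
  [255, [0, 0, 1.5], 0],
  [255, [0, 0, 1.5], 0],
  [255, [0, 0, 0], 0],
])

```text
time: 8.4
tool_pos: [0.4691, 0.1331, 0.0891]
ee_rot: [-3.141, 0.0, 1.571]
wrist_force: [-0.0, -0.4, -0.8]
width: 0.0204
finger_force: 30.0
```

>>> carry_out([
  [255, [0, 0, 1], 0],
  [255, [0, 0, 1], 0],
  [255, [0, 0, 0], 0],
])

```text
time: 8.7
tool_pos: [0.4692, 0.1331, 0.0872]
ee_rot: [-3.141, 0.0, 1.571]
wrist_force: [-0.1, -0.8, -2.6]
width: 0.0198
finger_force: 30.0
```

>>> carry_out([
  [255, [0, 0, 1], 0],
  [255, [0, 0, 1], 0],
  [255, [0, 0, 0], 0],
])

```text
time: 9.0
tool_pos: [0.4692, 0.1331, 0.0852]
ee_rot: [-3.141, 0.0, 1.571]
wrist_force: [0.6, -0.1, -1.6]
width: 0.02
finger_force: 30.0
```

>>> carry_out([
  [255, [0, 0, 1], 0],
  [255, [0, 0, 0], 0],
])

```text
time: 9.2
tool_pos: [0.4692, 0.1331, 0.0843]
ee_rot: [-3.141, 0.0, 1.571]
wrist_force: [0.0, -1.2, -1.9]
width: 0.0199
finger_force: 30.0
```

>>> carry_out([
  [255, [0, 0, 1], 0],
  [255, [0, 0, 1], 0],
  [255, [0, 0, 0], 0],
])

```text
time: 9.5
tool_pos: [0.4692, 0.1331, 0.0822]
ee_rot: [-3.141, 0.0, 1.571]
wrist_force: [-0.3, -0.0, -1.7]
width: 0.0198
finger_force: 30.0
```

>>> carry_out([
  [255, [0, 0, 1], 0],
  [255, [0, 0, 1], 0],
  [255, [0, 0, 0], 0],
])

```text
time: 9.8
tool_pos: [0.4692, 0.1331, 0.0802]
ee_rot: [-3.141, 0.0, 1.571]
wrist_force: [-0.4, -1.1, -2.3]
width: 0.0202
finger_force: 30.0
```

>>> carry_out([
  [255, [0, 0, 1], 0],
  [255, [0, 0, 0], 0],
])

```text
time: 10.0
tool_pos: [0.4692, 0.1331, 0.0793]
ee_rot: [-3.141, 0.0, 1.571]
wrist_force: [-1.5, -0.3, -1.8]
width: 0.0196
finger_force: 30.0
```

>>> carry_out([
  [255, [0, 0, 1], 0],
  [255, [0, 0, 0], 0],
])

```text
time: 10.2
tool_pos: [0.4692, 0.1331, 0.0783]
ee_rot: [-3.141, 0.0, 1.571]
wrist_force: [-0.2, -0.7, -0.5]
width: 0.02
finger_force: 30.0
```

>>> carry_out([
  [255, [0, 0, 1], 0],
  [255, [0, 0, 0], 0],
])

```text
time: 10.4
tool_pos: [0.4693, 0.1331, 0.0777]
ee_rot: [-3.142, 0.0, 1.571]
wrist_force: [-1.0, -1.7, 0.7]
width: 0.0197
finger_force: 30.0
```

>>> carry_out([
  [255, [0, 0, 0.7], 0],
  [255, [0, 0, 0], 0],
  [255, [0, 0, 0], 0],
])

```text
time: 10.7
tool_pos: [0.4694, 0.1331, 0.0775]
ee_rot: [3.141, 0.0, 1.571]
wrist_force: [-4.0, -1.3, 6.2]
width: 0.0199
finger_force: 30.0
```

The left bushing lets the collar down to its face at TCP z = 0.0777, so it is oversize. I hold briefly, then lift and go to the middle one.

>>> carry_out([
  [255, [0, 0, 0], 0],
  [255, [0, 0, -2], 0],
  [255, [0, 0, -15], 0],
  [255, [0, 0, -20], 0],
  [255, [-15, 0, 0], 0],
  [255, [-30, 0.6, 0], 0],
  [255, [-20, 0.7, 0], 0],
  [255, [-10, 0, 0], 0],
])

```text
time: 11.5
tool_pos: [0.471, 0.0571, 0.1133]
ee_rot: [3.141, -0.0, 1.57]
wrist_force: [0.2, -0.2, -1.2]
width: 0.0199
finger_force: 30.0
```

>>> carry_out([
  [255, [0, 0, 0], 0],
  [255, [0, 0, 4], 0],
  [255, [0, 0, 4], 0],
  [255, [0, 0, 0], 0],
])

```text
time: 11.9
tool_pos: [0.47, 0.0589, 0.1046]
ee_rot: [-3.14, -0.0, 1.572]
wrist_force: [-0.1, 0.4, -1.0]
width: 0.0203
finger_force: 30.0
```

>>> carry_out([
  [255, [-0.5, 0, 1], 0],
  [255, [0, 0, 1], 0],
  [255, [0, 0, 1], 0],
  [255, [0, 0, 0], 0],
])

```text
time: 12.3
tool_pos: [0.4706, 0.0577, 0.1026]
ee_rot: [-3.141, 0.0, 1.571]
wrist_force: [0.3, -0.1, -1.0]
width: 0.0197
finger_force: 30.0
```

>>> carry_out([
  [255, [0, 0, 1], 0],
  [255, [0, 0, 1], 0],
  [255, [0, 0, 0], 0],
])

```text
time: 12.6
tool_pos: [0.471, 0.0575, 0.101]
ee_rot: [3.141, 0.0, 1.571]
wrist_force: [1.1, -0.1, -0.5]
width: 0.0198
finger_force: 30.0
```

>>> carry_out([
  [255, [0, 0, 1], 0],
  [255, [0, 0, 0], 0],
  [255, [0, 0, 0], 0],
])

```text
time: 12.9
tool_pos: [0.4712, 0.0574, 0.1004]
ee_rot: [3.14, 0.001, 1.571]
wrist_force: [0.4, -0.7, 2.8]
width: 0.0201
finger_force: 30.0
```

>>> carry_out([
  [255, [0, 0, 0.7], 0],
  [255, [0, 0, 0], 0],
  [255, [0, 0, 0], 0],
])

```text
time: 13.2
tool_pos: [0.4713, 0.0575, 0.1004]
ee_rot: [3.14, 0.001, 1.571]
wrist_force: [-0.7, -1.2, 5.7]
width: 0.0196
finger_force: 30.0
```

>>> carry_out([
  [255, [0, 0, 0], 0],
  [255, [0, 0, -3], 0],
  [255, [0, 0, -12], 0],
  [255, [-15, 0, 0], 0],
  [255, [-30, 0.9, 0], 0],
  [255, [-20, 0.7, 0], 0],
  [255, [-10, 0, 0], 0],
  [255, [0, 0, 0], 0],
])

```text
time: 14.0
tool_pos: [0.472, -0.0179, 0.114]
ee_rot: [-3.141, -0.0, 1.569]
wrist_force: [-0.2, 0.5, -0.9]
width: 0.0199
finger_force: 30.0
```

>>> carry_out([
  [255, [0, 0, 4], 0],
  [255, [0, 0, 4], 0],
  [255, [0, 0, 2], 0],
  [255, [0, 0, 0], 0],
  [255, [0, 0, 0], 0],
])

```text
time: 14.5
tool_pos: [0.4722, -0.0169, 0.104]
ee_rot: [-3.141, -0.0, 1.572]
wrist_force: [-0.1, 0.8, -1.9]
width: 0.02
finger_force: 30.0
```

>>> carry_out([
  [255, [0, 0, 1], 0],
  [255, [0, 0, 1], 0],
  [255, [0, 0, 1], 0],
  [255, [0, 0, 0], 0],
])

```text
time: 14.9
tool_pos: [0.4724, -0.0175, 0.101]
ee_rot: [3.141, 0.0, 1.571]
wrist_force: [-0.6, -0.8, -0.8]
width: 0.0198
finger_force: 30.0
```

>>> carry_out([
  [255, [0, 0, 1], 0],
  [255, [0, 0, 1], 0],
  [255, [0, 0, 0], 0],
])

```text
time: 15.2
tool_pos: [0.4724, -0.0175, 0.0991]
ee_rot: [3.141, 0.0, 1.571]
wrist_force: [0.6, -0.7, -1.3]
width: 0.0201
finger_force: 30.0
```

>>> carry_out([
  [255, [0, 0, 1], 0],
  [255, [0, 0, 1], 0],
  [255, [0, 0, 1], 0],
  [255, [0, 0, 0], 0],
])

```text
time: 15.6
tool_pos: [0.4723, -0.0174, 0.0959]
ee_rot: [3.142, 0.0, 1.571]
wrist_force: [0.6, -0.9, -0.2]
width: 0.02
finger_force: 30.0
```

>>> carry_out([
  [255, [0, 0, 1], 0],
  [255, [0, 0, 1], 0],
  [255, [0, 0, 0], 0],
])

```text
time: 15.9
tool_pos: [0.4723, -0.0174, 0.0939]
ee_rot: [3.142, 0.0, 1.571]
wrist_force: [1.1, -0.6, -0.7]
width: 0.0204
finger_force: 30.0
```

>>> carry_out([
  [255, [0, 0, 1], 0],
  [255, [0, 0, 1], 0],
  [255, [0, 0, 0], 0],
])

```text
time: 16.2
tool_pos: [0.4723, -0.0174, 0.0919]
ee_rot: [3.142, 0.0, 1.571]
wrist_force: [-0.2, -1.2, -0.9]
width: 0.02
finger_force: 30.0
```

>>> carry_out([
  [255, [0, 0, 1], 0],
  [255, [0, 0, 1], 0],
  [255, [0, 0, 1], 0],
  [255, [0, 0, 0], 0],
])

```text
time: 16.6
tool_pos: [0.4725, -0.0175, 0.0893]
ee_rot: [3.141, 0.0, 1.571]
wrist_force: [0.6, -1.9, 0.6]
width: 0.02
finger_force: 30.0
```

>>> carry_out([
  [255, [0, 0, 1], 0],
  [255, [0, 0, 0], 0],
])

```text
time: 16.8
tool_pos: [0.4727, -0.0177, 0.089]
ee_rot: [3.14, 0.001, 1.571]
wrist_force: [-0.8, -2.9, 4.8]
width: 0.02
finger_force: 30.0
```

The right bushing stops at TCP z = 0.089, where an in-size bore should. I hold, lift and return the gauge to the stand.

>>> carry_out([
  [255, [0, 0, 0], 0],
  [255, [0, 0, 0], 0],
  [255, [0, 0, -3], 0],
  [255, [0, 0, -17], 0],
  [255, [0, 0, -25], 0],
  [255, [0, 0, -15], 0],
  [255, [20, 17, 0], 0],
  [255, [30, 26, 0], 0],
])

```text
time: 17.6
tool_pos: [0.5147, 0.0329, 0.148]
ee_rot: [-3.141, -0.001, 1.569]
wrist_force: [0.9, -0.5, -0.8]
width: 0.0197
finger_force: 30.0
```

>>> carry_out([
  [255, [35, 30, 0], 0],
  [255, [35, 30, 0], 0],
  [255, [32, 27, 0], 0],
  [255, [20.5, 18, 0], 0],
  [255, [0, 0, 0], 0],
  [255, [0, 0, 0], 0],
  [255, [0, 0, 0], 0],
])

```text
time: 18.3
tool_pos: [0.6191, 0.1546, 0.1473]
ee_rot: [-3.139, 0.0, 1.571]
wrist_force: [-0.9, -1.2, -2.0]
width: 0.02
finger_force: 30.0
```

Run:
```python
from bench import robot
from h import *
c,im=shot(robot,"w4")
for p in[(.6202,.1553,.045),(.525,.334,.0585)]:print(proj(c,p))
```

```text
t 18.3 tcp [0.6191 0.1546 0.1473] rot [-3.1393e+00  2.0000e-04  1.5707e+00] F [-0.93 -1.18 -2.  ] w 0.02
[255.57512117 196.05184949]
[140.97009118  -5.81202914]
```

>>> carry_out([
  [255, [0.6, 1.2, 10], 0],
  [255, [0, 0, 15], 0],
  [255, [0, 0, 8], 0],
  [255, [0, 0, 3], 0],
  [255, [0, 0, 3], 0],
  [255, [0, 0, 2], 0],
  [255, [0, 0, 0], 0],
])

```text
time: 19.05
tool_pos: [0.6215, 0.1559, 0.107]
ee_rot: [3.141, 0.0, 1.571]
wrist_force: [0.2, -0.6, -1.3]
width: 0.0195
finger_force: 30.0
```

>>> carry_out([
  [255, [0, 0, 1.5], 0],
  [255, [0, 0, 1.5], 0],
  [255, [0, 0, 0], 0],
])

```text
time: 19.35
tool_pos: [0.6213, 0.1558, 0.104]
ee_rot: [-3.141, 0.0, 1.571]
wrist_force: [-0.6, -0.2, -0.9]
width: 0.0196
finger_force: 30.0
```

>>> carry_out([
  [255, [-0.3, -0.7, 3], 0],
  [255, [0, 0, 3], 0],
  [255, [0, 0, 2], 0],
  [255, [0, 0, 0], 0],
])

```text
time: 19.75
tool_pos: [0.6203, 0.1554, 0.0953]
ee_rot: [-3.14, 0.0, 1.571]
wrist_force: [-0.4, -1.0, -0.6]
width: 0.0201
finger_force: 30.0
```

>>> carry_out([
  [255, [0, 0, 3], 0],
  [255, [0, 0, 3], 0],
  [255, [0, 0, 3], 0],
  [255, [0, 0, 0], 0],
])

```text
time: 20.15
tool_pos: [0.6202, 0.1554, 0.0862]
ee_rot: [-3.14, 0.0, 1.571]
wrist_force: [-1.1, -0.5, -1.2]
width: 0.0202
finger_force: 30.0
```

>>> carry_out([
  [255, [0, 0, 2], 0],
  [255, [0, 0, 2], 0],
  [255, [0, 0, 1], 0],
  [255, [0, 0, 0], 0],
])

```text
time: 20.55
tool_pos: [0.6205, 0.1555, 0.0818]
ee_rot: [-3.141, 0.0, 1.571]
wrist_force: [-0.5, -0.3, -2.3]
width: 0.0199
finger_force: 30.0
```

>>> carry_out([
  [255, [0, 0, 1], 0],
  [255, [0, 0, 0.5], 0],
  [235, [0, 0, 0], 0],
  [200, [0, 0, 0], 0],
  [150, [0, 0, 0], 0],
  [130, [0, 0, 0], 0],
  [130, [0, 0, 0], 0],
])

```text
time: 21.25
tool_pos: [0.6208, 0.1555, 0.0807]
ee_rot: [3.141, 0.0, 1.571]
wrist_force: [0.0, 0.8, 0.4]
width: 0.0403
finger_force: 0.0
```

>>> carry_out([
  [130, [0, 0, -5], 0],
  [130, [0, 0, -20], 0],
  [130, [0, 0, -30], 0],
  [130, [0, 0, -30], 0],
  [130, [0, 0, -30], 0],
  [130, [0, 0, -20], 0],
  [130, [0, 0, 0], 0],
])

```text
time: 21.95
tool_pos: [0.6225, 0.1558, 0.2207]
ee_rot: [3.133, -0.001, 1.571]
wrist_force: [0.5, -0.0, 0.9]
width: 0.0463
finger_force: 0.0
```

Run:
```python
from bench import robot
from h import *
c,im=shot(robot,"w5")
print([proj(c,p).round(1) for p in[(.6205,.1555,.111),(.6205,.1555,.045),(.5245,.3365,.0585)]])
cv2.imwrite("pics/w5c.png",im[0:300,100:400])
```

```text
t 21.95 tcp [0.6225 0.1558 0.2207] rot [ 3.1329e+00 -1.3000e-03  1.5712e+00] F [ 0.51 -0.02  0.89] w 0.0463
[array([251.6, 195.1]), array([251.6, 180.9]), array([163.1,  22.3])]
```

View pics/w5c.png

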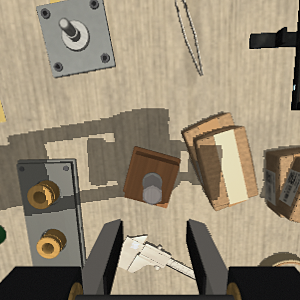

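The gauge is back upright in the stand, at crop (152,189). The shaft end shows at crop (68,28). Next is the right bushing.

>>> carry_out([
  [100, [-20, -17, 0], 0],
  [80, [-30, -26, 0], 0],
  [80, [-35, -30, 0], 0],
  [80, [-35, -30, 0], 0],
  [80, [-33, -28, 0], 0],
  [80, [-20, -17, 0], 0],
  [80, [0, 0, 20], 0],
  [80, [0, 0, 20], 0],
])

```text
time: 22.8
tool_pos: [0.4717, -0.0183, 0.174]
ee_rot: [-3.141, -0.0, 1.569]
wrist_force: [-0.4, 0.3, 0.7]
width: 0.0641
finger_force: 0.0
```

>>> carry_out([
  [80, [0, 0, 0], 0],
  [80, [0, 0, 0], 0],
])

```text
time: 23.0
tool_pos: [0.4719, -0.0174, 0.1742]
ee_rot: [-3.139, -0.0, 1.571]
wrist_force: [0.9, 0.0, 1.6]
width: 0.0646
finger_force: 0.0
```

Run:
```python
from bench import robot
from h import *
c,im=shot(robot,"w6")
hsv=cv2.cvtColor(im,cv2.COLOR_BGR2HSV);H,S,V=cv2.split(hsv)
g=proj(c,(.4725,-.0176,.042));print(g)
m=((H<28)&(H>8)&(S>110)&(V>105));k=np.zeros_like(m);x,y=g.astype(int);k[y-22:y+18,x-22:x+22]=m[y-22:y+18,x-22:x+22]
cc=max(cv2.findContours(k.astype(np.uint8),0,1)[0],key=cv2.contourArea);e=cv2.fitEllipse(cv2.convexHull(cc));print(e,onz(c,*e[0],.042))
c5=pickle.load(open("w5.pkl","rb"));print("shaft end",onz(c5,166.5,23,.0585),onz(c5,168,26,.0585))
```

```text
t 23.0 tcp [ 0.4719 -0.0174  0.1742] rot [-3.1385e+00 -4.0000e-04  1.5713e+00] F [0.88 0.04 1.57] w 0.0646
[255.13935285 189.39213959]
((253.61013793945312, 187.98037719726562), (28.12645721435547, 29.15510368347168), 158.05935668945312) [ 0.47072257 -0.01590242  0.042     ]
shaft end [0.52819407 0.33580146 0.0585    ] [0.52959029 0.33287909 0.0585    ]
```

>>> carry_out([
  [80, [0.4, 0, 20], 0],
  [80, [0, 0, 30], 0],
  [80, [0, 0, 30], 0],
  [80, [0, 0, 30], 0],
  [80, [0, 0, 17], 0],
  [80, [0, 0, 7], 0],
  [80, [0, 0, 3], 0],
  [80, [0, 0, 0], 0],
])

```text
time: 23.85
tool_pos: [0.4736, -0.0172, 0.0395]
ee_rot: [3.14, 0.0, 1.571]
wrist_force: [0.1, 0.6, -0.4]
width: 0.0645
finger_force: 0.0
```

>>> carry_out([
  [130, [0, 0, 0], 0],
  [160, [0, 0, 0], 0],
  [200, [0, 0, 0], 0],
  [255, [0, 0, 0], 0],
  [255, [0, 0, 0], 0],
  [255, [0, 0, 0], 0],
])

```text
time: 24.45
tool_pos: [0.4723, -0.0172, 0.0389]
ee_rot: [-3.14, 0.0, 1.571]
wrist_force: [-3.5, -0.4, 5.3]
width: 0.0338
finger_force: 30.0
```

>>> carry_out([
  [255, [0, 0, -5], 0],
  [255, [0, 0, -20], 0],
  [255, [0, 0, -35], 0],
  [255, [0, 0, -35], 0],
  [255, [0, 0, -25], 0],
  [255, [20, 4, 0], 0],
  [255, [35, 7, 0], 0],
  [255, [35, 7, 0], 0],
])

```text
time: 25.25
tool_pos: [0.4913, 0.0736, 0.1586]
ee_rot: [3.14, -0.0, 1.569]
wrist_force: [0.1, -0.1, -3.0]
width: 0.0336
finger_force: 30.0
```

>>> carry_out([
  [255, [40, 7, 0], 0],
  [255, [40, 7, 0], 0],
  [255, [40, 7, 0], 0],
  [255, [35, 7, 0], 0],
  [255, [20, 4, 0], 0],
  [255, [7, 1, 0], 0],
  [255, [0, 0, 0], 0],
  [255, [0, 0, 0], 0],
])

```text
time: 26.05
tool_pos: [0.5236, 0.2539, 0.1582]
ee_rot: [-3.141, 0.001, 1.571]
wrist_force: [0.6, 0.5, -1.0]
width: 0.0339
finger_force: 30.0
```

Run:
```python
from bench import robot
from h import *
c,im=shot(robot,"w7")
p=proj(c,(.5275,.335,.0585));print(p)
t=robot.get_obs()["tool_pos"];print("bush top centre pred",proj(c,t+[0,0,.003]))
cv2.imwrite("pics/w7c.png",cv2.resize(im[40:340,130:400],(720,600*300//225*3//4),interpolation=cv2.INTER_CUBIC))
print(720/270,)
```

```text
t 26.05 tcp [0.5236 0.2539 0.1582] rot [-3.1412e+00  9.0000e-04  1.5705e+00] F [ 0.58  0.5  -1.04] w 0.0339
[258.4429004  116.69570911]
bush top centre pred [254.66314414 242.69370607]
2.6666666666666665
```

View pics/w7c.png

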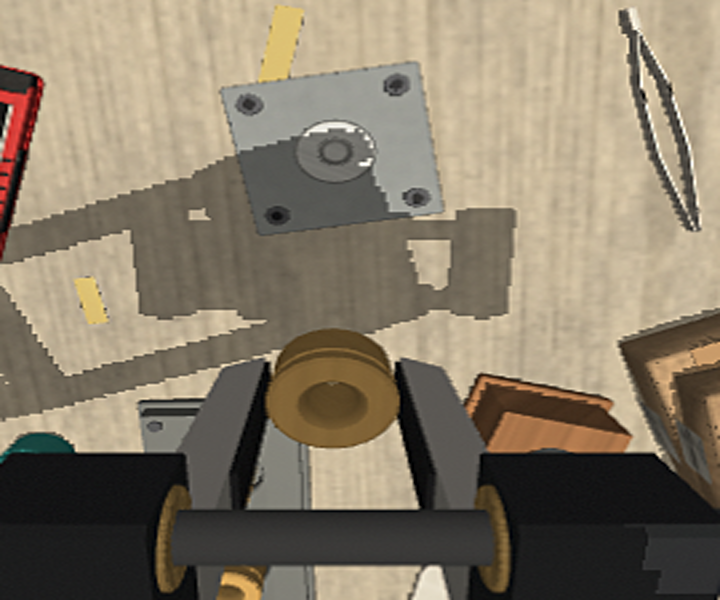

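The shaft end is at px (255.6,115.5) and the bushing's top face in hand at px (254.9,241.5), against a predicted (254.7,242.7). So the bushing is centred in the grip.

Run:
```python
from h import *
c=pickle.load(open("w7.pkl","rb"))
f=lambda a,b:(130+a/2.6667-.3,40+b/2-.25)
print("shaft",onz(c,*f(335,151),.0585))
P=np.array([onz(c,*f(*q),.008)[:2] for q in[(220,88),(418,61),(443,212),(260,235)]]);print(P.round(4),P.mean(0),np.linalg.norm(np.diff(P,axis=0),axis=1))
s=np.array([onz(c,*f(*q),.008)[:2] for q in[(249,104),(397,85),(417,198),(277,216)]]);print(s.mean(0))
print("bush",onz(c,*f(333,403),.1582-.029+.032))
```

```text
shaft [0.52450032 0.33633822 0.0585    ]
[[0.4769 0.3702]
 [0.5588 0.384 ]
 [0.5725 0.3019]
 [0.4913 0.2883]] [0.52485872 0.33609102] [0.08307576 0.08319863 0.08235917]
[0.52474619 0.33576012]
bush [0.52357812 0.25466192 0.1612    ]
```

>>> carry_out([
  [255, [20, 0.5, 0], 0],
  [255, [32, 0.5, 0], 0],
  [255, [22, 0, 10], 0],
  [255, [8, 0, 20], 0],
  [255, [0, 0, 20], 0],
  [255, [0, 0, 10], 0],
  [255, [0, 0, 4], 0],
  [255, [0, 0, 0], 0],
])

```text
time: 26.9
tool_pos: [0.5247, 0.336, 0.0945]
ee_rot: [-3.141, 0.0, 1.57]
wrist_force: [0.1, -0.2, -1.9]
width: 0.0339
finger_force: 30.0
```

>>> carry_out([
  [255, [0, 0, 0], 0],
  [255, [0, 0, 0], 0],
])

```text
time: 27.1
tool_pos: [0.5255, 0.3369, 0.0961]
ee_rot: [3.139, -0.001, 1.571]
wrist_force: [-0.1, 0.4, -2.4]
width: 0.0338
finger_force: 30.0
```

Run:
```python
from bench import robot
from h import *
print(robot.get_obs()["tool_pos"])
s=robot.snapshot("side");cs=robot.get_calibration("side")
t=robot.get_obs()["tool_pos"]
for n,p in(("bush bottom",t-[0,0,.029]),("bush top",t+[0,0,.003]),("shaft end",(.5247,.3361,.0585)),("shoulder",(.5247,.3361,.03))):print(n,proj(cs,p))
u,v=proj(cs,(.5247,.3361,.06)).astype(int);print(u-40,v-40)
cv2.imwrite("pics/s8.png",cv2.resize(s[v-40:v+40,u-40:u+40],(560,560),interpolation=cv2.INTER_CUBIC))
```

```text
[0.52546344 0.33693935 0.09608064]
bush bottom [208.60881283 232.15318932]
bush top [207.32674313 217.24189673]
shaft end [209.50358362 235.84835649]
shoulder [210.58760117 248.49750921]
169 195
```

View pics/s8.png

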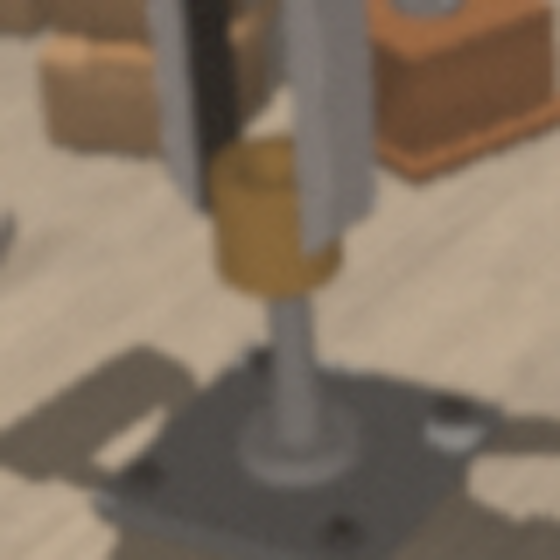

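The side close-up shows the bushing about 1.5 px left of the shaft axis (bushing bottom at crop x 279, shaft 290). I shift slightly toward −x/−y and go down gently.

>>> carry_out([
  [255, [-1.2, -1.2, 2], 0],
  [255, [0, 0, 2], 0],
  [255, [0, 0, 2], 0],
  [255, [0, 0, 2], 0],
  [255, [0, 0, 0], 0],
])

```text
time: 27.65
tool_pos: [0.5232, 0.3356, 0.0859]
ee_rot: [-3.141, 0.0, 1.571]
wrist_force: [0.6, -0.4, -1.2]
width: 0.0338
finger_force: 30.0
```

>>> carry_out([
  [255, [0, 0, 1.5], 0],
  [255, [0, 0, 1.5], 0],
  [255, [0, 0, 0], 0],
])

```text
time: 27.95
tool_pos: [0.5239, 0.3358, 0.0836]
ee_rot: [3.141, -0.0, 1.571]
wrist_force: [1.2, -0.0, -2.4]
width: 0.0338
finger_force: 30.0
```

>>> carry_out([
  [255, [0, 0.5, 2], 0],
  [255, [0, 0, 2], 0],
  [255, [0, 0, 2], 0],
  [255, [0, 0, 0], 0],
])

```text
time: 28.35
tool_pos: [0.524, 0.3357, 0.0771]
ee_rot: [3.141, -0.0, 1.571]
wrist_force: [1.7, 1.2, -3.7]
width: 0.0338
finger_force: 30.0
```

>>> carry_out([
  [255, [0, 0, 2], 0],
  [255, [0, 0, 2], 0],
  [255, [0, 0, 2], 0],
  [255, [0, 0, 2], 0],
  [255, [0, 0, 0], 0],
])

```text
time: 28.85
tool_pos: [0.524, 0.3357, 0.0692]
ee_rot: [3.141, -0.0, 1.571]
wrist_force: [1.9, 1.2, -3.3]
width: 0.0337
finger_force: 30.0
```

>>> carry_out([
  [255, [0, 0, 2], 0],
  [255, [0, 0, 2], 0],
  [255, [0, 0, 1], 0],
  [255, [0, 0, 0], 0],
])

```text
time: 29.25
tool_pos: [0.5241, 0.3358, 0.0644]
ee_rot: [3.141, -0.0, 1.571]
wrist_force: [2.4, 0.0, -2.0]
width: 0.0337
finger_force: 30.0
```

>>> carry_out([
  [255, [0, 0, 1.5], 0],
  [255, [0, 0, 1.5], 0],
  [255, [0, 0, 1], 0],
  [255, [0, 0, 0], 0],
])

```text
time: 29.65
tool_pos: [0.5241, 0.3357, 0.0604]
ee_rot: [3.141, -0.0, 1.571]
wrist_force: [1.7, 1.2, -1.8]
width: 0.0333
finger_force: 30.0
```

>>> carry_out([
  [255, [0, 0, 1], 0],
  [255, [0, 0, 0.5], 0],
  [255, [0, 0, 0], 0],
])

```text
time: 29.95
tool_pos: [0.5241, 0.3357, 0.0591]
ee_rot: [3.141, -0.0, 1.571]
wrist_force: [1.9, 1.2, -0.5]
width: 0.0336
finger_force: 30.0
```

>>> carry_out([
  [255, [0, 0, 1], 0],
  [255, [0, 0, 0], 0],
  [255, [0, 0, 0], 0],
])

```text
time: 30.25
tool_pos: [0.5241, 0.3358, 0.0589]
ee_rot: [3.141, -0.0, 1.571]
wrist_force: [0.1, 0.5, 4.3]
width: 0.0338
finger_force: 30.0
```

Seated on the shoulder at the expected height. Now release and lift clear.

>>> carry_out([
  [230, [0, 0, 0], 0],
  [200, [0, 0, 0], 0],
  [150, [0, 0, 0], 0],
  [90, [0, 0, 0], 0],
  [90, [0, 0, 0], 0],
  [90, [0, 0, 0], 0],
])

```text
time: 30.85
tool_pos: [0.5233, 0.3354, 0.0571]
ee_rot: [-3.14, 0.001, 1.571]
wrist_force: [-0.2, 0.1, -0.1]
width: 0.0586
finger_force: 0.0
```

>>> carry_out([
  [90, [0, 0, -5], 0],
  [90, [0, 0, -20], 0],
  [90, [0, 0, -35], 0],
  [90, [0, 0, -40], 0],
  [90, [0, 0, -40], 0],
  [90, [-40, 0, 0], 0],
  [90, [-40, 0, 0], 0],
  [90, [-20, 0, 0], 0],
])

```text
time: 31.65
tool_pos: [0.5241, 0.2334, 0.1992]
ee_rot: [3.14, 0.001, 1.57]
wrist_force: [0.1, 0.5, -1.0]
width: 0.0605
finger_force: 0.0
```

>>> carry_out([
  [90, [0, 0, 0], 0],
  [90, [0, 0, 0], 0],
  [90, [0, 0, 0], 0],
])

```text
time: 31.95
tool_pos: [0.5239, 0.2366, 0.1981]
ee_rot: [-3.142, -0.0, 1.572]
wrist_force: [0.2, 0.5, -0.1]
width: 0.0608
finger_force: 0.0
```

Run:
```python
from bench import robot
from h import *
c,im=shot(robot,"w9")
s=robot.snapshot("side");cs=robot.get_calibration("side")
for p in[(.5245,.336,.03),(.5245,.336,.062),(.6204,.1553,.045),(.6204,.1553,.111)]:print(proj(cs,p),proj(c,p))
a=cv2.resize(s[145:285,150:350],(800,560),interpolation=cv2.INTER_CUBIC)
cv2.imwrite("pics/s9.png",a)
```

```text
t 31.95 tcp [0.5239 0.2366 0.1981] rot [-3.1415e+00 -4.0000e-04  1.5722e+00] F [ 0.17  0.52 -0.1 ] w 0.0608
[210.70130833 248.50551447] [254.87684042 100.78303597]
[209.48401684 234.27127471] [254.98129558  99.10553631]
[229.73828001 194.25504807] [327.00410293 244.3213133 ]
[228.34891537 168.48373451] [342.98129896 272.39366913]
```

View pics/s9.png

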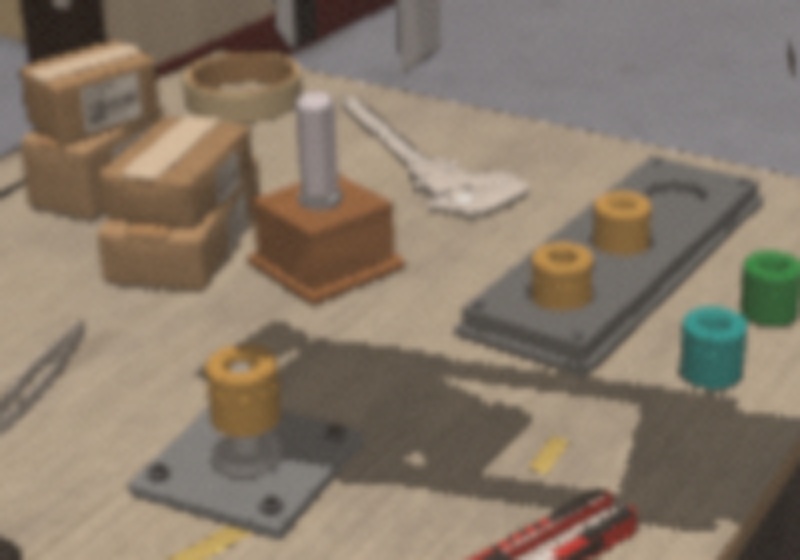

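The bushing sits upright on the shaft at crop (243,390). The gauge hangs upright in the stand at (318,150), and the other two bushings are in their pockets.

```bash
python3 -c "
from bench import robot
print(robot.close_job())"
```

```text
the job is handed in; nothing more can be done
None
```

The job is handed in at about 32 s; no verdict was returned. The left bushing gauged oversize, the middle undersize and the right in size. The right one now sits on the shaft's shoulder, the gauge hangs in its stand, and the other two bushings stand in their pockets.

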